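# Index a sprung bottle carousel and hold it

### The arm

A 6-joint arm with a two-finger parallel gripper is mounted at the origin on the work surface; the furniture and walls round the work are solid. World frame = base frame: x ahead of the robot, y to its left, z up, the work surface at z = 0. Lengths are in mm, angles in rad, forces in N, time in s.
With the tool pointing down it reaches from about 350 to 875 mm from the base axis. Payload 4.2 kg.
Tool frame: the origin (TCP) lies between the finger pads; the fingertips stand 25 mm ahead of it and the grasp point (between the pads) lies 6 mm ahead of it; z points along the fingers, y is the line along which they close (so a half turn about z gives the same grasp; the last joint's range is limited). The gripper opens to 85 mm and grips with 20 to 120 N. Pads are 22 mm wide; open, the fingers measure 114 mm over their backs; the gripper's body (76 mm by 85 mm) begins 54 mm behind the grasp point. The pads swing forward as they close: fully open they stand 13 mm farther back than shut.
Start: joints at [-1.06, 0.385, 0.008, 0, -1.194, -0.259], TCP at [155.734, -605.265, 256.312] pointing down, gripper open.
Joint ranges: [-3.14, 3.14], [-1.21, 2.06], [-1.07, 1.41], [-3.16, 2.05], [-2.99, -0.16], [-3.1, 3.1]. Speed limits (rad/s): [2.79, 2.79, 3.14, 3.14, 3.14, 3.14].

### API

Orientations are given as a unit quaternion [x, y, z, w].
In Python, from bench import arm gives the robot as it stands.
- The arm moves only by the shell command python3 -m pendant 'ROWS'. ROWS is JSON, a list of rows, each a list of 7 numbers: the shift along the tool's x, y, z in m, then the turn, a rotation vector about the tool's x, y, z in degrees, then the finger opening in m, from 0 to 0.0854. In form: [[x, y, z, wx, wy, wz, fingers], ...]. A call has 1 to 12 rows; each row shifts and turns the commanded pose from where the row before left it, along the tool's axes as they then stand; what a row does not reach is not made up. A row lasts 1/10 s, in which the tool goes at most 50 mm and 8.59 degrees, less where a joint would pass 70% of its speed; a pose out of reach is approached as far as the arm can. A call is refused whole if a number of a shift passes 0.05 or a number of a turn 8.59, either way. A call with a gripper value outside its range is refused whole. The fingers move at their own pace and stop on an object; the grip force is fixed at half the most. Time passes only in rows, so rows that do not move let the fingers close. It gives the time, the measured TCP pose, the force, the opening and the grip force at its end, in the units of the state.
- arm.read_state(): the state, without advancing time (a new reading comes with each control period).
- arm.get_image(name): name is "scene" or "top" or "wrist"; returns a dict with "image" (400x640x3 uint8, red, green, blue), "fx", "fy", "cx", "cy" (pixels), "xyz" and "rotation" of the camera in the world. Camera axes: x right, y down, z forward; pixel columns grow to the right and rows downward; lengths in mm; the calibration is good to about 2 mm. The wrist camera is an equidistant fisheye: a pixel r from the principal point sees the ray r / f radians off the axis. A picture is of the moment at which its call begins. There is no depth.
- arm.job_done(): hands the job in; it is judged then, once.
The state is a dict: "clock": time; "joints": joint angles; "joint_vel": joint speeds; "joint_efforts": joint torques, N m; "position": TCP position; "ee_rot": TCP orientation; "contact_force": force on the tool from outside, world axes, zero at the start; "wrist_torque": the same for the moment, N m; "gripper_width": finger opening in mm; "grasp_force": force on a finger pad.
Only numpy, scipy, OpenCV 4.12 (cv2) and the standard library are available. Lean on these libraries where they do the work, as an engineer would, in place of code of your own. Each camera call takes 0.05 s, during which the arm holds its last target. There are 200 camera calls.

### The job

Swing the carousel's red brake lever from the red mark to the green mark, leaving it there. Then take the black handle on the turntable and turn it until the bottle with the blue cap band stands at the orange pointer, in line with it, and keep holding the turntable still there by the handle: a spring would turn it back, so finish while still holding. All bottles stay upright in their pockets and the other things on the table are left alone.

Things in the scene. Friction and masses are not known exactly. Their poses are not given: they have to be found in the camera images.
- carousel_base: fixed round grey base, 280 mm across and 10 mm high, on the table; origin at its centre underneath, on the turntable's vertical axis. Its x axis points to the start position of the handle. An ear to its -y side carries the brake lever and three flat colour marks: red, green, yellow
- turntable: white disc, 240 mm across; origin on its vertical axis at its underside, 22 mm above the table (top 34 mm). Parked at the start, axes along the base's; turns up to 2.8 rad each way, so go the shorter way. A spring (0.12 N m per rad, friction 0.02) turns it back when let go. Grey pockets (16 mm high, 45 mm inside) lie 80 mm from the axis, at 60, 120, 240, 300 and (empty) 180 degrees from x
- handle_top (a point): top centre of the turntable's upright handle (95 mm from the axis, in the disc's +x direction): a black round grip, 18 mm diameter, 52 mm high, on a thin rod; top 175 mm above the table, higher than the bottles (their tops are 125 mm above the table). Round, so it can turn between the fingers while it is led round in an arc
- front_point (a point): the place above the disc's top where the marked bottle's axis must stand: 80 mm from the turntable's axis, toward the orange pointer
- index_pointer: fixed orange pointer, 24 mm wide and 44 mm high, clipped to the base's rim 140 to 162 mm from the axis on the robot's side; origin on the turntable's axis at table height; the pointer lies in its -x direction
- marked_bottle: white bottle, 40 mm diameter, 90 mm high, with a blue band round its cap and a blue cap top; stands loose in one of the four filled pockets; origin at the centre of its underside
- plain_bottle_1: white bottle with a white cap, 40 mm diameter, 88 mm high, loose in a pocket; origin at the centre of its underside
- plain_bottle_2: another like plain_bottle_1
- plain_bottle_3: another like plain_bottle_1
- brake_lever (a joint): angle of the brake lever about its vertical pivot, rad: 0 at the red mark (locked), 0.7 at the green mark (free), 1.2 at the yellow mark (its stop); grows counterclockwise seen from above. It stays where it is left (friction 0.12 N m). Its hook really locks the turntable until about 0.3 rad
- lever_hinge (a point): on the lever's vertical pivot axis, at the height of lever_knob, 62 mm above the table
- lever_knob (a point): on the axis of the lever's upright red round knob, 16 mm diameter, at a good height to grip: 62 mm above the table (the knob spans 28 to 84 mm above the table); 75 mm from the pivot axis. The flat steel lever arm beneath it reaches up to 32 mm above the table
- green_mark (a point): where lever_knob comes to stand when the lever is at the green mark (the mark itself is a flat green bar on the ear beneath, 10 mm above the table)
- stapler: blue stapler, 129 x 30 x 43 mm, bystander
- kit_carton: small standing white and red carton, 24 x 78 x 112 mm, bystander
- kit_carton_flat: small flat-lying carton, 112 x 78 x 24 mm, bystander
- glue_stick: standing yellow glue stick, 28 mm across, 90 mm high, bystander
Things that resemble listed ones, but are neither listed nor needed, are in the scene too. Leave any brown look-alike of the plain_bottle_1 alone.

How it is judged (in metres and radians):
On the way, in this order (a step that is already met when the one before it is completed fails the run):
1. the brake lever is at the green mark (0.7 rad, within 0.13) (value of joint brake_lever between 0.57 and 0.83 rad), for 0.2 s.
2. the marked bottle stands at the pointer, the turntable held still by its handle (all of step 1 and horizontal distance between marked_bottle and front_point below 0.014 m and angular speed of turntable below 0.1 rad/s and contact force between the fingers and turntable above 0.4 N), for 0.3 s.
At the end, for the whole second after the job is handed in: The blue-banded bottle's axis is within 14 mm of front_point (horizontally), the turntable is still (under 0.1 rad/s) and the fingers are in contact with it (over 0.4 N); the brake lever is at 0.7 rad within 0.13; all four bottles stand upright (within 0.15 rad) down in their pockets (all of step 2 and angle between each of marked_bottle, plain_bottle_1, plain_bottle_2, plain_bottle_3's own z axis and vertical below 0.15 rad and z of each of marked_bottle, plain_bottle_1, plain_bottle_2, plain_bottle_3 in the frame of turntable below 0.02 m and horizontal distance between marked_bottle and turntable between 0.072 and 0.088 m and horizontal distance between plain_bottle_1 and turntable between 0.072 and 0.088 m and horizontal distance between plain_bottle_2 and turntable between 0.072 and 0.088 m and horizontal distance between plain_bottle_3 and turntable between 0.072 and 0.088 m); the arm keeps its last pose, push and grip.
It fails at once if a bottle is tipped over or lifted out of its pocket (angle between any of marked_bottle, plain_bottle_1, plain_bottle_2, plain_bottle_3's own z axis and vertical above 0.4 rad or z of any of marked_bottle, plain_bottle_1, plain_bottle_2, plain_bottle_3 in the frame of turntable above 0.035 m).
It fails at once if a bystander on the table is disturbed (moved over 30 mm) (distance of any of stapler, kit_carton, kit_carton_flat, glue_stick from where it was at the start of the episode above 0.03 m).
It also fails if it takes over 51 s, if anything falls off the work surface, if the arm or the gripper's body presses on something with over 40 N, if the wrist force passes 120 N, or if a joint passes its speed limit or range.

## Working session

There is one attempt and no reset: what is moved stays moved. The work goes in short steps, Python scripts to look and compute and a shell command to move; the robot and the scene stay as the last step left them, time stands still between calls to the robot, and variables do not carry over. Pictures are saved under pics/ and viewed, at most 10 in all, crops included, and the job is handed in when it is done.

```bash
mkdir -p pics
python3 - <<'E'
from bench import arm
import cv2,json,numpy as np
for n in ("scene","top"):
    d=arm.get_image(n); cv2.imwrite(f"pics/{n}0.png",d["image"][:,:,::-1])
    np.save(f"{n}.npy",{k:d[k] for k in d if k!="image"},allow_pickle=True)
    print(n,d["fx"],d["fy"],d["cx"],d["cy"],d["xyz"],np.round(d["rotation"],4).tolist())
s=arm.read_state();print(s)
E
```

```text
scene 431.82543635969176 431.82543635969176 327.17869040775753 203.4304980469602 [-362.35693473  412.15625866 1097.76878196] [-0.4861, 0.7827, -0.3332, 0.2001]
top 424.0625508906678 424.0625508906678 324.3510489597156 200.06558183116502 [ 336.25264998  -34.07001257 1768.80114097] [0.7141, -0.6977, 0.0407, -0.0406]
{'clock': 0.1, 'joints': array([-1.06042467e+00,  3.85494100e-01,  6.76503153e-03, -4.51201483e-04,
       -1.19397718e+00, -2.58583442e-01]), 'joint_vel': array([-2.29606690e-03, -1.41920046e-03,  2.76279653e-03,  4.61277329e-04,
       -1.42420163e-04, -9.87144773e-06]), 'joint_efforts': array([-7.84050098e-04, -3.93317735e+01,  1.88928992e+01,  4.19797540e+00,
       -2.63235743e-03,  1.11433286e-05]), 'position': array([ 155.60872885, -604.83733937,  255.32078424]), 'ee_rot': array([-1.25479201e-01,  9.92095769e-01,  9.63895502e-04, -1.63797969e-04]), 'contact_force': array([ 0.13750959,  0.05791405, -0.58510056]), 'wrist_torque': array([-0.00286716,  0.00192562,  0.00263185]), 'grasp_force': 0.0, 'gripper_width': 85.32707577339045}
```

View pics/scene0.png

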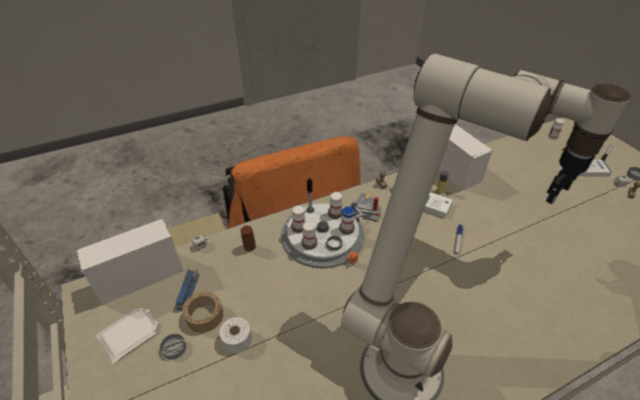

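View pics/top0.png

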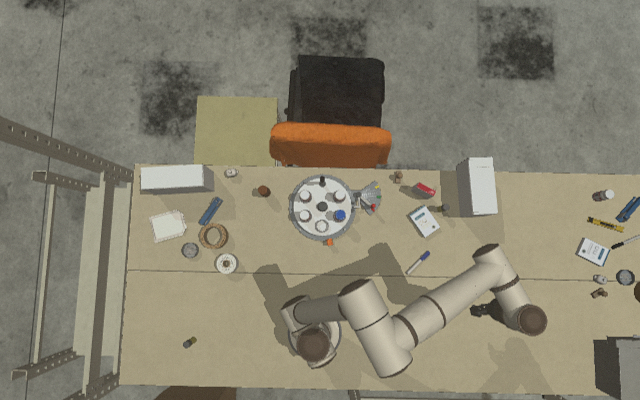

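The scene view shows the carousel near pixel (322,232) and its handle near (310,187). In the top view the disc is at (322,207) and the blue cap at (340,215). I'll enlarge both.

Run:
```python
import cv2,numpy as np
a=cv2.imread("pics/top0.png")[165:255,280:390]; b=cv2.imread("pics/scene0.png")[172:272,270:390]
cv2.imwrite("pics/topc.png",cv2.resize(a,None,fx=6,fy=6,interpolation=cv2.INTER_CUBIC))
cv2.imwrite("pics/scenec.png",cv2.resize(b,None,fx=6,fy=6,interpolation=cv2.INTER_CUBIC))
```

```text
(no output)
```

View pics/topc.png

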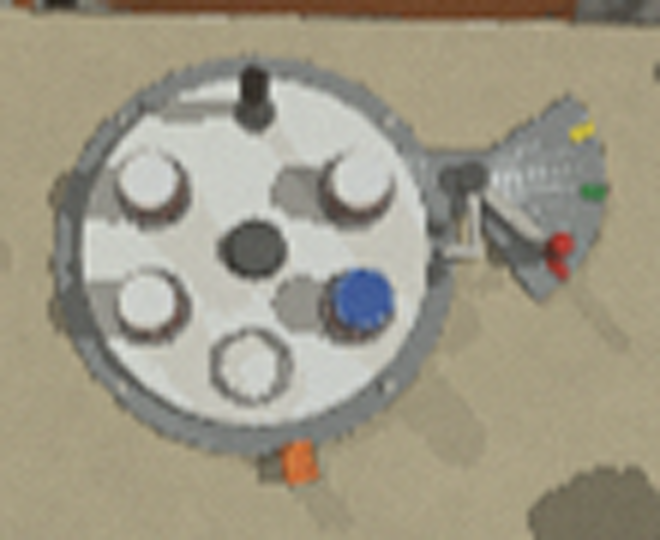

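View pics/scenec.png

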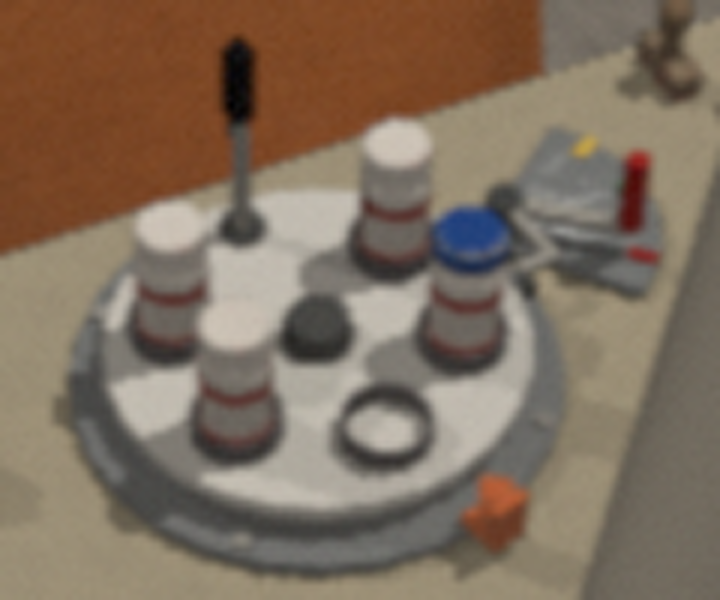

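The top crop shows the handle at (253,75), blue cap at (364,297), knob at (562,240), pivot at (465,178), green mark at (594,191) and pointer at (299,463). In the scene crop the same things are the handle (238,46), blue cap (470,230), knob top (638,158), pivot (503,197) and pointer (497,510). I'll triangulate these.

```bash
cat > h.py <<'E'
import numpy as np
from scipy.spatial.transform import Rotation as R
T=np.load("top.npy",allow_pickle=True).item();S=np.load("scene.npy",allow_pickle=True).item()
def ray(c,u,v):
    d=np.array([(u-c["cx"])/c["fx"],(v-c["cy"])/c["fy"],1.]); q=R.from_quat(c["rotation"]).apply(d)
    return np.array(c["xyz"]),q/np.linalg.norm(q)
def fish(c,u,v):
    du=np.array([u-c["cx"],v-c["cy"]]);r=np.hypot(*du);t=r/c["fx"]
    d=np.r_[du/max(r,1e-9)*np.sin(t),np.cos(t)]
    return np.array(c["xyz"]),R.from_quat(c["rotation"]).apply(d)
def tri(rs):
    A=0;b=0
    for o,d in rs: P=np.eye(3)-np.outer(d,d);A=A+P;b=b+P@o
    p=np.linalg.solve(A,b); return p,max(np.linalg.norm((np.eye(3)-np.outer(d,d))@(p-o)) for o,d in rs)
def atz(r,z): o,d=r; return o+d*(z-o[2])/d[2]
f=lambda c,o:(np.array(c)+.5)/6-.5+np.array(o)
top=lambda u,v:ray(T,*f((u,v),(280,165))); sc=lambda u,v:ray(S,*f((u,v),(270,172)))
E
python3 - <<'E'
from h import *
for n,t,s in [("handle",(253,75),(238,46)),("knobtop",(562,240),(638,158)),("pivot",(465,178),(503,195)),("bluetop",(364,297),(471,228)),("capUL",(150,178),(168,222)),("capUR",(362,180),(397,143)),("capLL",(153,302),(235,323)),("pointer",(299,463),(497,510)),("pocket",(251,366),(385,422)),("hub",(253,246),(317,318)),("yellow",(583,131),(586,147)),("red",(560,268),(643,256))]:
    p,e=tri([top(*t),sc(*s)]);print(n,p.round(1),round(e,1))
print("green z10",atz(top(594,191),10).round(1))
g=lambda z,*c:atz(top(*c),z).round(1)
print("top-at-z: handle",g(175,253,75),"knob",g(84,562,240),"blue",g(124,364,297),"UL",g(122,150,178),"UR",g(122,362,180),"LL",g(122,153,302),"pocket",g(50,251,366),"disc",g(34,253,248),"red",g(10,560,268),"yel",g(10,583,131))
E
```

```text
handle [608.9 -20.  172.2] 0.5
knobtop [ 518.1 -228.    79.5] 0.6
pivot [ 563.5 -166.6   36.4] 0.3
bluetop [473.9 -94.2 121.4] 1.5
capUL [549.   47.9 120.4] 2.4
capUR [551.1 -90.8 119.6] 2.4
capLL [468.6  44.6 117.6] 3.4
pointer [367.1 -56.   23.7] 1.0
pocket [431.2 -21.9  45.1] 0.9
hub [512.6 -21.3  48.1] 0.9
yellow [ 603.1 -250.     7.1] 0.9
red [ 507.1 -234.     6.6] 2.0
green z10 [ 560.1 -258.4   10. ]
top-at-z: handle [608.2 -20.4 175. ] knob [ 517.3 -228.    84. ] blue [472.9 -95.4 124. ] UL [547.6  45.6 122. ] UR [549.5 -92.7 122. ] LL [466.6  41.4 122. ] pocket [430.5 -22.7  50. ] disc [512.2 -22.   34. ] red [ 505.7 -235.3   10. ] yel [ 602.2 -250.4   10. ]
```

```bash
python3 -m pendant '[[-0.037,0.029,0,0,0,0,0.05],[-0.037,0.029,0,0,0,0,0.05],[-0.037,0.029,0,0,0,0,0.05],[-0.037,0.029,0,0,0,0,0.05],[-0.037,0.029,0,0,0,0,0.05],[-0.043,0.022,0,0,0,0,0.05],[-0.043,0.022,0,0,0,0,0.05],[-0.043,0.022,0,0,0,0,0.05],[-0.043,0.022,0,0,0,0,0.05],[-0.043,0.022,0,0,0,0,0.05]]'
python3 -m pendant '[[0,0,0,0,0,-7.9,0.05],[0,0,0,0,0,-7.9,0.05],[0,0,0,0,0,-7.9,0.05],[0,0,0,0,0,-7.9,0.05],[0,0,0,0,0,-7.9,0.05],[0,0,0,0,0,0,0.05]]'
python3 - <<'E'
from bench import arm
import cv2,numpy as np
d=arm.get_image("wrist"); cv2.imwrite("pics/w1.png",d["image"][:,:,::-1])
np.save("w1.npy",{k:d[k] for k in d if k!="image"},allow_pickle=True)
print({k:d[k] for k in d if k!="image"}); s=arm.read_state();print(s["position"],s["ee_rot"],s["joints"])
E
```

```text
clock: 1.1
position: [480.6, -256.9, 256.1]
ee_rot: [-0.126, 0.992, 0.0, -0.0]
contact_force: [1.5, -1.2, 0.7]
gripper_width: 50.0
grasp_force: 0.0
clock: 1.7
position: [479.4, -258.5, 255.8]
ee_rot: [-0.453, 0.891, 0.0, -0.0]
contact_force: [1.0, -0.2, -0.5]
gripper_width: 50.0
grasp_force: 0.0
{'fx': 309.70691628693146, 'fy': 309.70691628693146, 'cx': 315.7293839386195, 'cy': 194.23485001121128, 'xyz': array([ 435.04581898, -319.60855703,  372.4274111 ]), 'rotation': array([0.30639819, 0.9399584 , 0.14323001, 0.04564555])}
[ 479.37905839 -258.53441956  255.94106209] [-4.52193209e-01  8.91919904e-01  3.26599186e-04 -2.82332502e-04] [-1.96905450e-01  2.48975113e-01 -1.90377891e-01 -1.81828085e-04
 -1.13229092e+00 -4.35367939e-01]
```

View pics/w1.png

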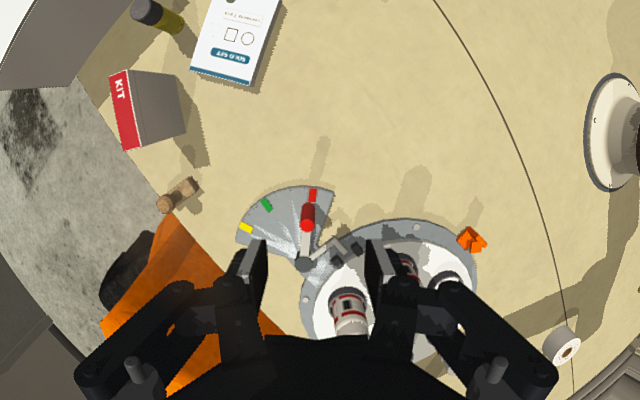

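The wrist view shows the knob top at (307,209), pivot at (304,263), red bar at (313,195), green bar at (266,206) and yellow bar at (246,228).

```bash
cat >> h.py <<'E'
W=lambda n:np.load(n,allow_pickle=True).item()
E
python3 - <<'E'
from h import *
w=W("w1.npy")
pts={"knob":((307,208),84,(562,240),(638,158)),"pivot":((304,263),36,(465,178),(503,195)),"red":((313,195),10,(560,268),(643,256)),"green":((266,206),10,(594,191),None),"yellow":((246,228),10,(583,131),(586,147)),"pointer":((472,238),24,(299,463),(497,510))}
for n,(c,z,t,s) in pts.items():
    r=[fish(w,*c),top(*t)]+([sc(*s)] if s else [])
    p,e=tri(r);print(n,"w@z",atz(r[0],z).round(1),"tri",p.round(1),round(e,1),"top@z",atz(r[1],z).round(1))
E
```

```text
knob w@z [ 502.9 -240.3   84. ] tri [ 515.1 -231.6   73.5] 10.8 top@z [ 517.3 -228.    84. ]
pivot w@z [ 560.8 -170.8   36. ] tri [ 563.8 -167.9   33.2] 2.2 top@z [ 563.7 -166.4   36. ]
red w@z [ 504.2 -229.2   10. ] tri [ 504.8 -231.5   11.4] 3.6 top@z [ 505.7 -235.3   10. ]
green w@z [ 560.3 -252.2   10. ] tri [ 557.  -255.7   23.8] 1.7 top@z [ 560.1 -258.4   10. ]
yellow w@z [ 600.9 -244.3   10. ] tri [ 600.6 -247.2   11.9] 3.2 top@z [ 602.2 -250.4   10. ]
pointer w@z [362.7 -54.9  24. ] tri [365.3 -55.8  25.9] 2.2 top@z [366.5 -56.9  24. ]
```

Run:
```python
from h import *
import cv2
w=W("w1.npy")
for p in [(517,-228,84),(517,-228,32),(517.5,-228.5,62)]:
    d=R.from_quat(w["rotation"]).inv().apply(np.array(p)-w["xyz"]);t=np.arctan2(np.hypot(*d[:2]),d[2])
    print(p,(d[:2]/np.hypot(*d[:2])*t*w["fx"]+[w["cx"],w["cy"]]).round(1))
a=cv2.imread("pics/w1.png")[180:280,230:340]
cv2.imwrite("pics/w1c.png",cv2.resize(a,None,fx=5,fy=5,interpolation=cv2.INTER_CUBIC))
```

```text
(517, -228, 84) [303. 225.]
(517, -228, 32) [304.7 207.6]
(517.5, -228.5, 62) [303.1 216.9]
```

View pics/w1c.png

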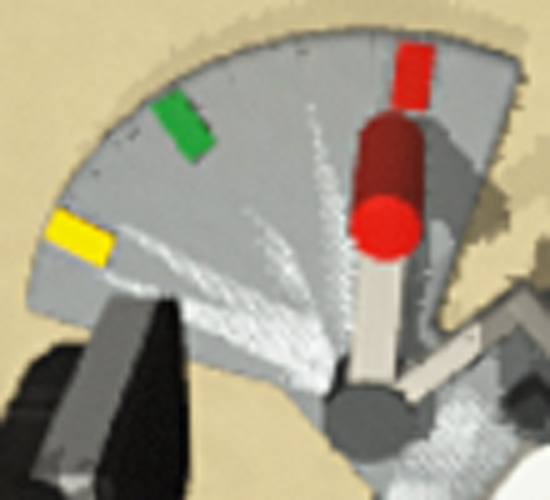

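In the crop, the knob's top disc is the bright end at (387,228), which is (307,225.3) in the full picture. The marks and pivot agree with my earlier readings.

Run:
```python
from h import *
w=W("w1.npy")
for n,(c,z,t,s) in {"knob":((307,225.3),84,(562,240),(638,158)),"pivot":((304.3,263.7),36,(465,178),(503,195))}.items():
    r=[fish(w,*c),top(*t),sc(*s)]
    p,e=tri(r);print(n,"w@z",atz(r[0],z).round(1),"tri",p.round(1),round(e,1))
    k=p if n=="knob" else k
d=(k-p)[:2];print(np.hypot(*d),np.degrees(np.arctan2(d[1],d[0])))
```

```text
knob w@z [ 514.  -225.4   84. ] tri [ 515.9 -226.2   82.8] 2.4
pivot w@z [ 561.1 -169.7   36. ] tri [ 563.6 -167.5   34. ] 1.9
75.64689760149332 -129.15342059654026
```

```bash
python3 -m pendant '[[-0.024,-0.0055,0,0,0,0,0.05],[-0.024,-0.0055,0,0,0,0,0.05],[0,0,0.047,0,0,0,0.05],[0,0,0.047,0,0,0,0.05],[0,0,0.047,0,0,0,0.05],[0,0,0.025,0,0,0,0.05],[0,0,0.022,0,0,0,0.05],[0,0,0,0,0,0,0.05]]'
python3 -m pendant '[[0,0,0,0,0,0,0.03],[0,0,0,0,0,0,0.02],[0,0,0,0,0,0,0.01],[0,0,0,0,0,0,0.0],[0,0,0,0,0,0,0.0],[0,0,0,0,0,0,0.0]]'
```

```text
clock: 2.55
position: [514.3, -225.9, 65.0]
ee_rot: [-0.452, 0.892, 0.002, -0.003]
contact_force: [-1.1, -0.1, -0.5]
gripper_width: 50.0
grasp_force: 0.0
clock: 3.15
position: [517.3, -226.5, 69.9]
ee_rot: [-0.454, 0.891, -0.001, 0.001]
contact_force: [-3.0, 1.3, 6.4]
gripper_width: 14.3
grasp_force: 58.4
```

```bash
python3 -m pendant '[[-0.0003,-0.0065,0,0,0,-5,0],[-0.0003,-0.0065,0,0,0,-5,0],[-0.0003,-0.0065,0,0,0,-5,0],[-0.0003,-0.0065,0,0,0,-5,0],[-0.0003,-0.0065,0,0,0,-5,0],[-0.0003,-0.0065,0,0,0,-5,0],[-0.0003,-0.0065,0,0,0,-5,0],[-0.0003,-0.0065,0,0,0,-5,0],[0,0,0,0,0,0,0],[0,0,0,0,0,0,0]]'
python3 - <<'E'
from bench import arm
import cv2,numpy as np
d=arm.get_image("wrist"); cv2.imwrite("pics/w2.png",d["image"][:,:,::-1])
np.save("w2.npy",{k:d[k] for k in d if k!="image"},allow_pickle=True)
s=arm.read_state();print(s["position"],s["joints"])
p=s["position"][:2]-[563,-167.5];print(np.degrees(np.arctan2(p[1],p[0])),np.hypot(*p))
E
```

```text
clock: 4.15
position: [566.6, -242.9, 70.0]
ee_rot: [0.731, -0.682, 0.002, 0.001]
contact_force: [-1.1, -8.8, 3.1]
gripper_width: 14.7
grasp_force: 58.3
[ 566.60096462 -242.90969801   70.04010745] [-0.14132676  0.55261088 -0.23594608  0.00459181 -0.77927238  0.20778475]
-87.2660881338373 75.49562570670248
```

View pics/w2.png

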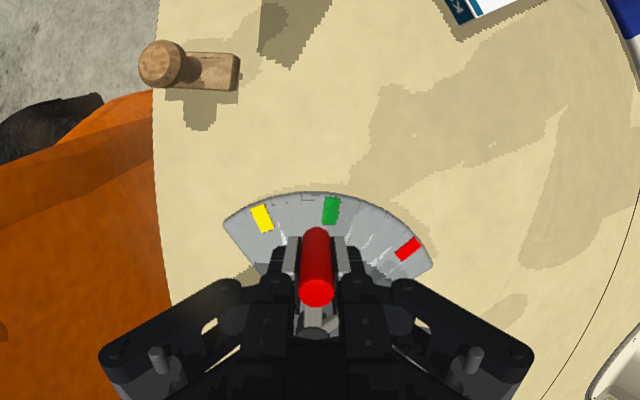

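The picture shows the knob held at (316,290 for the top, 235 for the base), with green at (331,210), yellow at (262,218) and red at (408,249). The knob looks slightly past green, so I'll check that with numbers.

Run:
```python
from h import *
w=W("w2.npy");P=np.array([563,-167.5])
for n,c,z in [("green",(331,210),10),("yellow",(262,218),10),("red",(408,249),10),("knobtop",(317,292),84)]:
    p=atz(fish(w,*c),z)[:2];d=p-P;print(n,p.round(1),np.degrees(np.arctan2(d[1],d[0])).round(1),np.hypot(*d).round(1))
w=W("w1.npy")
for n,c,z in [("green",(266.7,204.9),10),("yellow",(245.9,227.3),10),("red",(312.5,195),10)]:
    p=atz(fish(w,*c),z)[:2];d=p-P;print(n,p.round(1),np.degrees(np.arctan2(d[1],d[0])).round(1),np.hypot(*d).round(1))
```

```text
green [ 558.5 -254.2] -93.0 86.8
yellow [ 600.6 -245.8] -64.4 86.9
red [ 505.1 -230.1] -132.8 85.3
knobtop [ 566.5 -245.5] -87.4 78.1
green [ 558.6 -252.9] -92.9 85.5
yellow [ 600.4 -245.1] -64.3 86.1
red [ 504.7 -229.6] -133.2 85.1
```

The lever is about 5.7° past the green bar, so I'll go back 4°, release, rise and check.

```bash
python3 -m pendant '[[-0.0001,0.0026,0,0,0,2,0],[-0.0001,0.0026,0,0,0,2,0],[0,0,0,0,0,0,0],[0,0,0,0,0,0,0],[0,0,0,0,0,0,0.02],[0,0,0,0,0,0,0.03],[0,0,0,0,0,0,0.04],[0,0,0,0,0,0,0.05]]'
python3 -m pendant '[[0,0,-0.03,0,0,0,0.05],[0,0,-0.045,0,0,0,0.05],[0,0,-0.045,0,0,0,0.05],[0,0,-0.045,0,0,0,0.05],[0,0,0,0,0,0,0.05]]'
python3 - <<'E'
from bench import arm
import cv2,numpy as np
d=arm.get_image("wrist"); cv2.imwrite("pics/w3.png",d["image"][:,:,::-1])
np.save("w3.npy",{k:d[k] for k in d if k!="image"},allow_pickle=True)
s=arm.read_state();print(s["position"],s["ee_rot"],s["joints"])
E
```

```text
clock: 5.0
position: [560.8, -240.0, 68.2]
ee_rot: [-0.707, 0.707, 0.0, 0.0]
contact_force: [0.3, -0.5, 0.9]
gripper_width: 50.1
grasp_force: 0.0
clock: 5.5
position: [564.1, -241.3, 241.4]
ee_rot: [0.707, -0.707, 0.007, -0.004]
contact_force: [0.6, -0.5, 0.1]
gripper_width: 50.1
grasp_force: 0.0
[ 562.42356693 -240.46312006  237.548766  ] [-0.70689955  0.70730017 -0.00365312  0.00247813] [-1.39504582e-01  3.71393137e-01 -6.11731918e-02  4.89216394e-04
 -1.12941242e+00  1.38730971e-01]
```

View pics/w3.png

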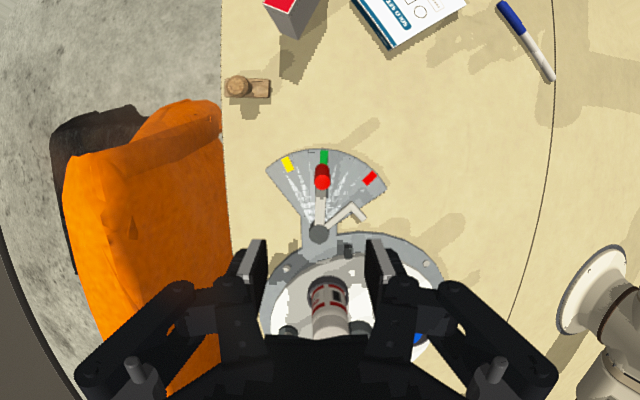

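The lever now stands in line with the green mark: knob (322,183), green (324,156), pivot (318,234). Next is the handle.

```bash
python3 -m pendant '[[-0.044,-0.0093,0,0,0,0,0.06],[-0.044,-0.0093,0,0,0,0,0.06],[-0.044,-0.0093,0,0,0,0,0.06],[-0.044,-0.0093,0,0,0,0,0.06],[-0.044,-0.0093,0,0,0,0,0.06],[0,0,0,0,0,0,0.06],[0,0,0,0,0,0,0.06]]'
python3 - <<'E'
from bench import arm
import cv2,numpy as np
d=arm.get_image("wrist"); cv2.imwrite("pics/w4.png",d["image"][:,:,::-1])
np.save("w4.npy",{k:d[k] for k in d if k!="image"},allow_pickle=True)
s=arm.read_state();print(s["position"],s["ee_rot"],s["joints"])
E
```

```text
clock: 6.25
position: [606.9, -19.2, 231.8]
ee_rot: [0.707, -0.707, -0.001, 0.001]
contact_force: [0.5, -0.2, 0.2]
gripper_width: 60.1
grasp_force: 0.0
[606.80758026 -20.22316032 232.06416513] [-0.70690622  0.70730623  0.00073403 -0.00097315] [ 2.32915546e-01  3.72992296e-01 -7.27723895e-02 -2.53405140e-04
 -1.12745877e+00 -2.33372266e-01]
```

View pics/w4.png

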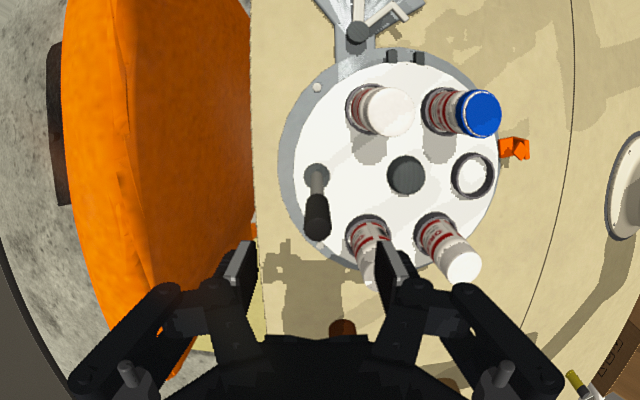

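The handle top is at (318,231), midway between the fingers. I'll refine the axis, handle and pointer from this view.

Run:
```python
from h import *
w=W("w4.npy")
for n,c,z,t,s in [("handle",(318,233),175,(253,75),(238,46)),("blue",(479,114),125,(364,297),(471,228)),("pointer",(515,149),34,(299,463),(497,510)),("pocket",(472,175),50,(251,366),(385,422)),("hub",(405,175),50,(253,246),(317,318))]:
    r=[fish(w,*c),top(*t),sc(*s)];p,e=tri(r);print(n,atz(r[0],z).round(1),p.round(1),round(e,1))
```

```text
handle [605.6 -15.8 175. ] [606.4 -18.4 176.5] 2.5
blue [478.5 -91.2 125. ] [474.6 -93.3 120.2] 2.7
pointer [369.4 -53.1  34. ] [365.6 -54.3  27.9] 2.7
pocket [436.9 -23.6  50. ] [432.2 -22.1  43.1] 1.4
hub [515.5 -22.3  50. ] [513.6 -21.5  46.5] 1.4
```

```bash
python3 -m pendant '[[-0.0015,0,0.036,0,0,0,0.06],[0,0,0.036,0,0,0,0.06],[0,0,0,0,0,0,0.04],[0,0,0,0,0,0,0.02],[0,0,0,0,0,0,0.0],[0,0,0,0,0,0,0.0],[0,0,0,0,0,0,0.0],[0,0,0,0,0,0,0.0]]'
```

```text
clock: 7.1
position: [605.9, -19.8, 163.1]
ee_rot: [-0.706, 0.708, 0.001, -0.001]
contact_force: [-5.1, -1.8, 1.7]
gripper_width: 16.5
grasp_force: 58.5
```

```bash
python3 -m pendant '[[0.0033,0.0001,0,0,0,2,0],[0.005,0.0001,0,0,0,3,0],[0.0066,0.0002,0,0,0,4,0],[0.0066,0.0002,0,0,0,4,0],[0.0066,0.0002,0,0,0,4,0],[0.0066,0.0002,0,0,0,4,0],[0.0066,0.0002,0,0,0,4,0],[0.0066,0.0002,0,0,0,4,0],[0.0066,0.0002,0,0,0,4,0],[0.0066,0.0002,0,0,0,4,0],[0.005,0.0001,0,0,0,3,0],[0.0033,0.0001,0,0,0,2,0]]'
python3 -m pendant '[[0.005,0.0001,0,0,0,3,0],[0.005,0.0001,0,0,0,3,0],[0,0,0,0,0,0,0],[0,0,0,0,0,0,0],[0,0,0,0,0,0,0],[0,0,0,0,0,0,0]]'
python3 - <<'E'
from bench import arm
import cv2,numpy as np
d=arm.get_image("top");a=d["image"][165:255,280:390,::-1];b=arm.get_image("scene")["image"][172:272,270:390,::-1]
z=lambda i:cv2.resize(i,(400,int(400*i.shape[0]/i.shape[1])),interpolation=cv2.INTER_CUBIC)
a,b=z(a),z(b);h=max(a.shape[0],b.shape[0]);o=np.zeros((h,800,3),np.uint8);o[:a.shape[0],:400]=a;o[:b.shape[0],400:]=b
cv2.imwrite("pics/end.png",o)
s=arm.read_state();p=s["position"][:2]-[512,-21.8];print(s["position"],np.degrees(np.arctan2(p[1],p[0])),np.hypot(*p))
E
```

```text
clock: 8.3
position: [582.1, -82.8, 163.1]
ee_rot: [-0.405, 0.914, 0.0, -0.0]
contact_force: [-3.0, 1.5, -0.5]
gripper_width: 16.6
grasp_force: 58.5
clock: 8.9
position: [575.7, -89.4, 163.1]
ee_rot: [-0.359, 0.933, 0.0, -0.0]
contact_force: [-5.0, 1.4, 4.6]
gripper_width: 16.6
grasp_force: 59.0
[575.70741184 -89.39034795 163.09911343] -46.693943804671484 92.8821266993676
```

View pics/end.png

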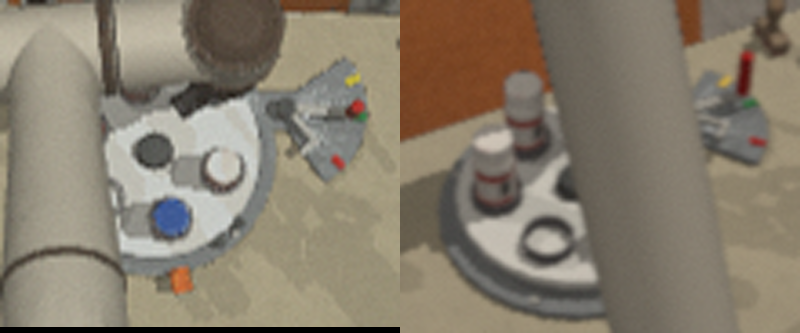

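Run:
```python
from h import *
C=np.array([512,-21.8])
for n,c,z in [("blue",(172*1.65,217*1.65),122),("pointer",(182*1.65,279*1.65),27),("pointer0",(299,463),27)]:
    p=atz(top(*c),z)[:2];d=p-C;print(n,p.round(1),np.degrees(np.arctan2(d[1],d[0]))%360,np.hypot(*d))
a=np.radians(193);print("front",C+80*np.array([np.cos(a),np.sin(a)]))
```

```text
blue [432.2 -44.3] 195.73318799819495 82.91576464380711
pointer [368.3 -57.7] 194.01788173318786 148.12677572143292
pointer0 [366.5 -56.8] 193.53497477114215 149.6905323140391
front [434.05039482 -39.79608435]
```

Run:
```python
from h import *
p=atz(top(357*1.65,107*1.65),84)[:2]-[563.3,-167];print("lever",np.degrees(np.arctan2(p[1],p[0])),np.hypot(*p))
from bench import arm
print(arm.job_done())
```

```text
lever -92.16751979506951 78.64797214691562
the job is handed in; nothing more can be done
None
```

I've handed the job in with the gripper still holding the turntable by its handle: the brake lever measures within about 1° of the green mark, and the blue-banded bottle stands at the pointer, about 2° (5 mm) off front_point. The two plain bottles in clear view stand upright, but the arm hid the third plain bottle in the last pictures, and no verdict came back.

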